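# Slide the balloon weight into its tray recess

### The job

Put the white balloon weight away in the fitted tray: take it by its socket tube, set it down flat on the plain middle part of the plywood insert, and slide it along the insert, without lifting it again, until it drops into the large round recess and sits flat and fully home; then let go. Use a light touch - do not drop it, press it hard or ram it against the edge - and leave the other things on the shelf alone.

Things in the scene. Friction and masses are not known exactly. Their poses are not given: they have to be found in the camera images.
- weight: White plastic balloon weight, 0.13 to 0.21 kg: a flat round disc 80 mm across and 10 mm thick (edges rounded 1.5 mm), and on its middle a stiff round socket tube to grip, 20 mm across, 34 mm tall (top 44 mm above the underside). Loose, flat on the shelf. Pushed along, it may dip its front edge into a recess before it drops flat. Origin: centre of the underside; z up the tube.
- tray: Dark wooden tray fixed on the shelf, 328 mm long (its x axis), 142 mm wide (its y axis); rim 8 mm wide, its top 22 mm above the shelf. In it a plywood insert 250 by 124 mm, upper face 16 mm above the shelf; the insert fills the width, is shorter than the tray, and is jammed so that it does not move under the hand. Origin: centre of the tray's underside, on the shelf.
- tray_plain (a point): Point on the insert's upper face on the tray's centre line (tray frame -30, 0, 16 mm), axes as the tray. Middle of the plain part, which is plain for 28 mm either way or more; the weight set down here lies flat. Beyond it near the -x end is a rectangular slot for the clip, about 30 by 80 mm, 5 mm deep.
- tray_recess (a point): Nominal centre of the insert's round recess, at the upper face (tray frame 70, 0, 16 mm), axes as the tray. The felt-lined recess is 83 mm across and 5 mm deep, its centre on the tray's long centre line. The insert lies anywhere within 30 mm of the tray's middle, so the true recess is up to 30 mm from this point along +x or -x; no reading tells how much. In width it is exact.
- jar: Amber glass jar with a dark metal screw lid, 68 mm across, 95 mm tall. Bystander. Origin: centre of the underside.
- holder: Turquoise ceramic holder, an open cup 72 mm across at the rim, 85 mm tall. Bystander. Origin: centre of the underside.
- spool: Cardboard spool of paper ribbon standing on its flange, 64 mm across, 42 mm tall. Bystander. Origin: centre of the underside.
- clip: Steel spring clip lying on its side, about 68 by 34 mm, 22 mm tall. Bystander. Origin: on the shelf beneath its middle; x points to the jaws.
- pump: Grey hand pump for balloons lying on two small feet, about 285 mm long (x axis, nozzle at +x, cross handle at -x), 60 mm tall. Bystander. Origin: on the shelf beneath the middle of the barrel.
Mind the look-alikes: they are no part of the job. Leave any turquoise look-alike of the weight alone.

How it is judged:
On the way, in this order (a step that is already met when the one before it is completed fails the run):
1. the weight lies flat on the plain middle part of the insert, clear of the recess (x of weight in the frame of tray between -0.06 and 0.012 m and y of weight in the frame of tray between -0.025 and 0.025 m and z of weight in the frame of tray between 0.014 and 0.018 m and angle between weight's own z axis and vertical below 0.04 rad and contact force between weight and tray above 0.3 N), for 0.2 s.
2. the weight has dropped into the round recess (x of weight in the frame of tray between 0.037 and 0.103 m and z of weight in the frame of tray below 0.0125 m and angle between weight's own z axis and vertical below 0.03 rad), for 0.2 s.
At the end, for the whole second after the job is handed in: The weight lies at rest in the round recess: its underside 9 to 12.5 mm above the tray's underside (the recess floor is at 11 mm), upright within 0.03 rad, its centre 37 to 103 mm from the tray's centre towards +x and within 6 mm of the tray's centre line (all of step 2 and y of weight in the frame of tray between -0.006 and 0.006 m and z of weight in the frame of tray above 0.009 m and linear speed of weight below 0.01 m/s); the robot touches nothing.
It fails at once if the weight is pressed, rammed or dropped against the tray or insert with more than 20 N (contact force between weight and tray above 20 N).
It fails at once if the weight is held in the air over the recess (centre 35 to 110 mm towards +x, underside 6 to 80 mm above the insert's face), instead of being slid in along the insert (x of weight in the frame of tray between 0.035 and 0.11 m and y of weight in the frame of tray between -0.04 and 0.04 m and z of weight in the frame of tray between 0.022 and 0.096 m).
It fails at once if the jar, holder, spool, clip or pump is moved more than 20 mm (distance of any of jar, holder, spool, clip, pump from where it was at the start of the episode above 0.02 m).
It also fails if it takes over 51 s, if anything falls off the work surface, if the arm or the gripper's body presses on something with over 40 N, if the wrist force passes 120 N, or if a joint passes its speed limit or range.

### The arm

A 6-joint arm with a two-finger parallel gripper is mounted at the origin on the work surface. World frame = base frame: x ahead of the robot, y to its left, z up, the work surface at z = 0. Lengths are in m, angles in rad, forces in N, time in s.
With the tool pointing down it reaches from about 0.325 to 0.925 m from the base axis. Payload 3.1 kg.
Tool frame: the origin (TCP) lies midway between the tips of the shut fingers; the grasp point (between the pads) lies 19 mm behind it; x points along the fingers, z is the direction in which the jaws open and shut, and the axes are right-handed (so a half turn about x gives the same grasp; the last joint's range is limited). The gripper opens to 85 mm and grips with 20 to 120 N. Pads are 22 mm wide; open, the fingers measure 114 mm over their backs; the gripper's body (76 mm by 85 mm) begins 54 mm behind the grasp point. The pads swing forward as they close: fully open they stand 13 mm farther back than shut.
Start: joints at [-1.322, 0.217, 1.613, -0, 1.311, -0.112], TCP at [0.221, -0.585, 0.231] pointing down, gripper open.
Joint ranges: [-2.75, 2.75], [-0.78, 2.1], [0.31, 2.55], [-1.13, 4.27], [0.13, 2.63], [-2.58, 2.58]. Speed limits (rad/s): [2.79, 2.79, 3.14, 3.14, 3.14, 3.14].

### API

Orientations are given as a 3x3 rotation matrix whose columns are the frame's x, y, z axes.
In Python, from station import status, cams, hand_in, cut_out gives the robot as it stands.
- The arm moves only by the tool drive_tool, never from a script. Its argument "deltas" is a list of rows, each a list of 3 entries, a list of its own where there are three numbers: the shift along the tool's x, y, z in mm, then the turn, a rotation vector about the tool's x, y, z in degrees, then the opening in per cent of the stroke, from 0 (shut) to 100 (fully open). In form: [[[x, y, z], [wx, wy, wz], gripper], ...]. A call has 1 to 8 rows; each row shifts and turns the pose as measured when the row begins, along the tool's axes as they then stand; what a row does not reach is not made up. A row lasts 1/8 s, in which the tool goes at most 62.5 mm and 10.7 degrees, less where a joint would pass 70% of its speed; a pose out of reach is approached as far as the arm can. A call with a gripper value outside its range is refused whole. The fingers move at their own pace and stop on an object; the grip force is fixed at half the most. Time passes only in rows, so rows that do not move let the fingers close. It gives the time, the measured TCP pose, the force and the opening at its end, in the units of the state.
- status.read_state(): the state, without advancing time (a new reading comes with each control period).
- cams.snapshot(name): name is "side" or "top" or "wrist"; returns (picture, depth): 400x640x3 uint8, red, green, blue; 400x640 float32, m along the optical axis (not along the pixel's ray), 0 where there is no reading.
- cams.camera_params(name): a dict with "fx", "fy", "cx", "cy" (pixels), "k1" (the pictures are not rectified: a ray, as slopes to the right and down, at radius r is drawn at 1 + k1 r^2 times it, then the intrinsics apply), "rvec" (rotation vector, rad) and "tvec" (3), from world to camera coordinates, as OpenCV has them. Camera axes: x right, y down, z forward; pixel columns grow to the right and rows downward; lengths in m; the calibration is good to about 2 mm. A picture is of the moment at which its call begins: read the wrist's pose just before it. camera_params takes no time and is no camera call; for the wrist camera it gives the pose at the moment of the call.
- hand_in(): hands the job in, once; it reports no verdict.
Trained networks look in the newest picture that a camera, given by its name, has taken for a name from the list of things; names that differ only in an ending like _2 or _b are one class to them, and where a whole thing is asked for, a point or a joint stands for the part that bears it (a point fixed in the world has none). Each returns a list of dicts, best first, with "confidence" (0 to 1); they miss things now and then, are a little off and sometimes report something else, mostly with a low value. They report only what shows in the picture. A call takes as long as a camera call. They do not tell look-alikes from the thing itself.
- cut_out(camera, query): "mask" (400x640 bool, what is visible of it) and "extent" ([left, top, right, bottom] in pixels, round what is visible of it).
The state is a dict: "time_s": time; "joints": joint angles; "qd": joint speeds; "effort": joint torques, N m; "ee_pos": TCP position; "orientation": TCP orientation; "ft_force": force on the tool from outside, world axes, zero at the start; "moment": the same for the moment, N m; "width": opening from 0.0 (shut) to 1.0 (fully open).
Only numpy, scipy, OpenCV 4.12 (cv2) and the standard library are available. Lean on these libraries where they do the work, as an engineer would, in place of code of your own. Each camera call takes 0.05 s, during which the arm holds its last target.

## Working session

There is one attempt and no reset: what is moved stays moved. The work goes in short steps, Python scripts to look and compute and a tool call to move; the robot and the scene stay as the last step left them, time stands still between calls to the robot, and variables do not carry over. Pictures are saved under pics/ and viewed, and the job is handed in when it is done.

Besides the shell and the picture viewer there is one more tool, called as a command line: name --argument value ..., lists and objects as JSON in quotes. drive_tool: Moves the arm, as the interface text tells. Its arguments: {"type":"object","properties":{"deltas":{"type":"array"}},"required":["deltas"]}

```bash
ls; mkdir -p pics; python3 - <<'E'
from station import status, cams, cut_out
import cv2, numpy as np
s=status.read_state(); print(s)
for n in ["top","side"]:
    im,d=cams.snapshot(n); cv2.imwrite(f"pics/{n}0.png",im[:,:,::-1]); np.savez(f"{n}0.npz",im=im,d=d)
    print(n,cams.camera_params(n))
    for q in (["weight","tray"] ):
        for r in cut_out(n,q): print(n,q,r["confidence"],r["extent"])
E
```

```text
pics
{'time_s': 0.0, 'joints': array([-1.32217753e+00,  2.17750861e-01,  1.61490163e+00,  8.17992565e-06,
        1.31128117e+00, -1.12180017e-01]), 'qd': array([-2.38086202e-03,  1.59036885e-03,  2.14006413e-04, -1.00408330e-03,
        2.03907656e-05,  6.92983578e-04]), 'effort': array([ 1.05114654e-03, -3.96848989e+01, -3.03849149e+01, -2.86112970e-05,
        9.87054926e-03, -1.10063212e-05]), 'ee_pos': array([ 0.2204767 , -0.58397203,  0.22998727]), 'orientation': array([[-5.68377018e-04,  9.35615946e-01,  3.53019090e-01],
       [ 2.27097002e-03,  3.53019444e-01, -9.35613229e-01],
       [-9.99997260e-01,  2.69914711e-04, -2.32540390e-03]]), 'ft_force': array([ 0.33410269, -0.07187496, -0.50000113]), 'moment': array([-0.04624961,  0.00599763,  0.03363942]), 'width': 0.9980941790288437}
top {'fx': 459.06132832404734, 'fy': 459.06132832404734, 'cx': 317.3664026921717, 'cy': 202.8259625663852, 'k1': -0.02352954201550443, 'rvec': array([ 2.15309173, -2.2166631 ,  0.0802512 ]), 'tvec': array([0.01276313, 0.57655266, 1.26832136])}
top weight 0.88 [399.6, 187.9, 428.8, 216.9]
top weight 0.86 [349.0, 188.7, 381.5, 214.6]
top weight 0.82 [411.1, 238.7, 442.7, 266.4]
top tray 0.63 [226.3, 148.4, 309.1, 276.4]
side {'fx': 449.0823803381312, 'fy': 449.0823803381312, 'cx': 315.57068128686626, 'cy': 195.4713380515908, 'k1': -0.035643509747128314, 'rvec': array([ 2.08707948, -0.15346538,  0.10190342]), 'tvec': array([-0.56646567,  0.0812574 ,  1.31157253])}
side weight 0.91 [265.7, 230.6, 300.0, 259.2]
side weight 0.8 [309.7, 222.4, 338.6, 245.2]
side weight 0.71 [263.6, 262.6, 293.0, 291.6]
side weight 0.49 [373.3, 218.6, 398.7, 256.1]
side tray 0.93 [251.9, 170.8, 356.4, 202.2]
```

View pics/top0.png

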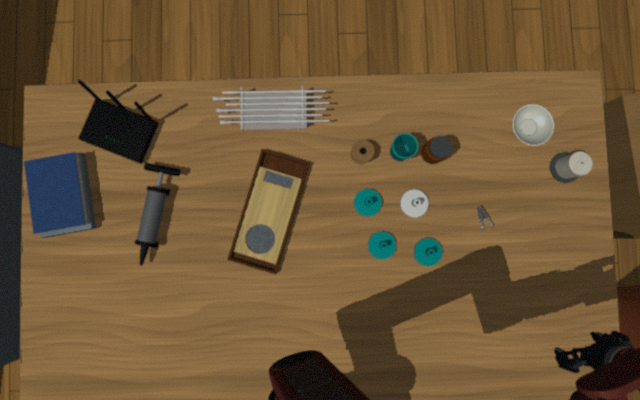

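View pics/side0.png

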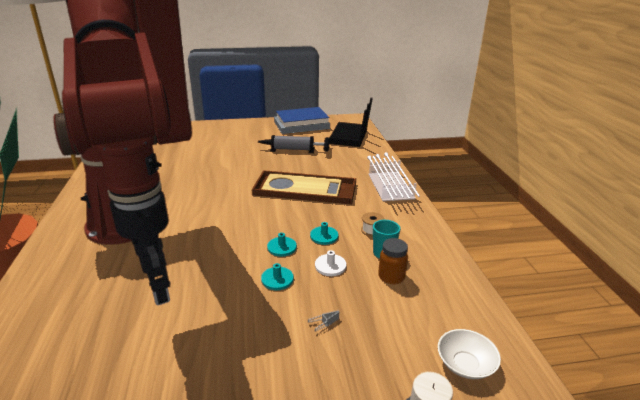

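```bash
python3 - <<'E'
import cv2
a=cv2.imread('pics/top0.png')[130:300,210:460]
cv2.imwrite('pics/topc.png',cv2.resize(a,None,fx=3.2,fy=3.2,interpolation=cv2.INTER_CUBIC))
a=cv2.imread('pics/side0.png')[160:310,230:430]
cv2.imwrite('pics/sidec.png',cv2.resize(a,None,fx=4,fy=4,interpolation=cv2.INTER_CUBIC))
E
```

```text
(no output)
```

View pics/topc.png

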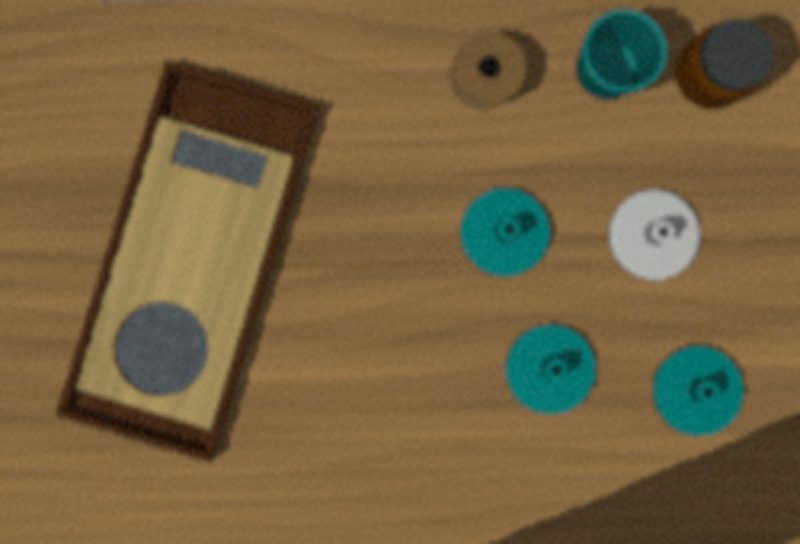

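View pics/sidec.png

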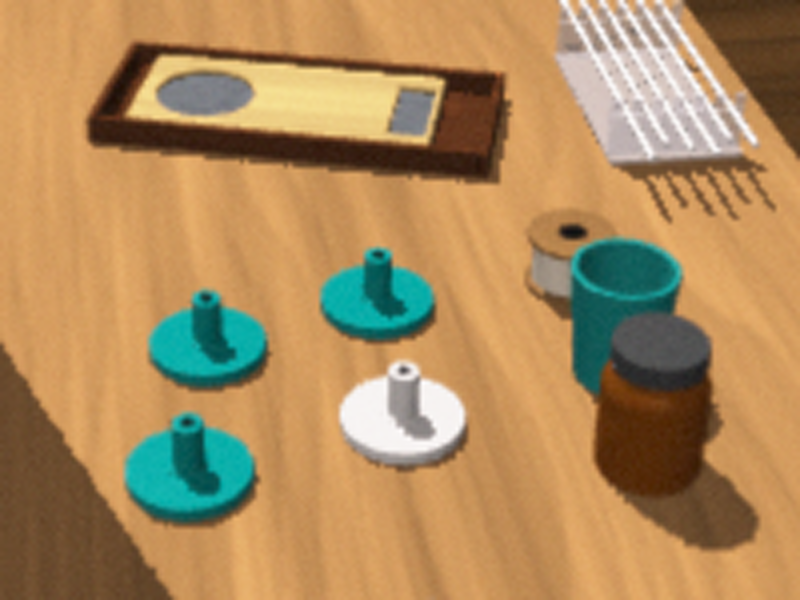

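The white balloon weight is at top (414,203) and side (331,264). It could be confused with the turquoise look-alikes at top (368,202), (382,245) and (428,251), the white bowl (533,125) and the candle (572,163). The crops show that only (414,203) is a white disc with a tube, so I choose that one. In the tray, the recess is at (260,239) and the slot at (278,180).

```bash
cat > h.py <<'E'
import numpy as np, cv2
def bp(p,uv,z):
    uv=np.atleast_2d(np.array(uv,float)); R=cv2.Rodrigues(np.array(p['rvec']))[0]; t=np.array(p['tvec'])
    d=(uv-[p['cx'],p['cy']])/[p['fx'],p['fy']]; s=d.copy()
    for _ in range(10): s=d/(1+p['k1']*(s**2).sum(1,keepdims=True))
    ray=np.c_[s,np.ones(len(s))]@R; c=-R.T@t
    return c+ray*((z-c[2])/ray[:,2])[:,None]
E
python3 - <<'E'
from h import *
from station import cams
for n in ['top','side']:
    p=cams.camera_params(n); f=np.load(f'{n}0.npz'); im=f['im'].astype(int); d=f['d']
    hsv=cv2.cvtColor(f['im'],cv2.COLOR_RGB2HSV).astype(int)
    def comp(m,pt):
        k,l,st,c=cv2.connectedComponentsWithStats(m.astype(np.uint8)); return l==l[pt[1],pt[0]]
    W={'top':(405,205),'side':(320,266)}[n]; Rc={'top':(260,239),'side':(281,183)}[n]; T={'top':(230,300,145,276),'side':(248,360,168,206)}[n]
    m=comp((hsv[...,1]<60)&(hsv[...,2]>110),W)
    ys,xs=np.nonzero(m); print(n,'w px',m.sum(),xs.mean(),ys.mean())
    (cx,cy),(a,b),th=cv2.minAreaRect(np.c_[xs,ys].astype(np.float32)); 
    P=bp(p,np.c_[xs,ys],0.010);
    if n=='side':
        pass
    print(' weight', P.mean(0),P.min(0),P.max(0))
    m=comp((hsv[...,1]<80)&(hsv[...,2]<150),Rc); ys,xs=np.nonzero(m); P=bp(p,np.c_[xs,ys],0.0135); print(' recess',m.sum(),P.mean(0),np.ptp(P,axis=0))
    # insert: light yellow or gray
    box=np.zeros(m.shape,bool); l,r,t,bm={'top':(228,312,145,276),'side':(250,360,168,206)}[n]; box[t:bm,l:r]=1
    pt={'top':(266,210),'side':(310,184)}[n]; print(im[pt[1],pt[0]],hsv[pt[1],pt[0]])
    for nm,mm,z in [('dark',(hsv[...,2]<105)&(hsv[...,1]>100)&box,.022)]:
        ys,xs=np.nonzero(mm); cs=cv2.convexHull(np.c_[xs,ys].astype(np.int32))
    yel=(im.sum(2)>{'top':330,'side':480}[n])&(hsv[...,0]>18)&box
    yel=comp(yel,pt); ys,xs=np.nonzero(yel)
    P=bp(p,np.c_[xs,ys],.016)[:,:2]*1000
    print(' insert',cv2.minAreaRect(P.astype(np.float32)))
    o=f['im'][:,:,::-1].copy(); o[yel]=(0,0,255)
    cv2.imwrite(f'pics/yel_{n}.png',cv2.resize(o[t-10:bm+10,l-10:r+10],None,fx=4,fy=4))
E
```

```text
top w px 643 413.86780715396577 202.99066874027994
 weight [ 0.56906415 -0.27748905  0.01      ] [ 0.5290823  -0.31802819  0.01      ] [ 0.60909512 -0.23775914  0.01      ]
 recess 674 [0.48153696 0.15994051 0.0135    ] [8.14169065e-02 7.91711714e-02 2.22044605e-16]
[169 146  95] [ 21 112 169]
 insert ((547.4994506835938, 138.286865234375), (121.97553253173828, 246.74728393554688), 71.4603271484375)
side w px 578 330.01903114186854 263.97058823529414
 weight [ 0.56674977 -0.28323106  0.01      ] [ 0.52764054 -0.32823975  0.01      ] [ 0.60694392 -0.22518794  0.01      ]
 recess 179 [0.47955842 0.16055747 0.0135    ] [0.07435783 0.07129983 0.        ]
[244 220 145] [ 23 103 244]
 insert ((547.6654052734375, 141.2261199951172), (111.72728729248047, 247.80316162109375), 71.50794219970703)
```

```bash
python3 - <<'E'
from h import *
from station import cams
p=cams.camera_params('top'); f=np.load('top0.npz'); im=f['im']; g=cv2.cvtColor(im,cv2.COLOR_RGB2GRAY).astype(np.float32)
# rectified bird view at z=.022, 1mm/px, tray axes aligned about insert centre
th=np.radians(161.5); ex=np.array([np.cos(th),np.sin(th)]); ey=np.array([-ex[1],ex[0]]); c=np.array([.5475,.1383])
def view(z,name):
    X,Y=np.meshgrid(np.arange(-200,200)/1000,np.arange(-100,100)/1000)
    W=c+X[...,None]*ex+Y[...,None]*ey; W=np.dstack([W,np.full(X.shape,z)]).reshape(-1,3)
    R=cv2.Rodrigues(np.array(p['rvec']))[0]; q=W@R.T+np.array(p['tvec']); s=q[:,:2]/q[:,2:]; s=s*(1+p['k1']*(s**2).sum(1,keepdims=True))
    uv=(s*[p['fx'],p['fy']]+[p['cx'],p['cy']]).astype(np.float32).reshape(200,400,2)
    o=cv2.remap(im,uv[...,0],uv[...,1],cv2.INTER_CUBIC)
    cv2.imwrite(name,cv2.resize(o[:,:,::-1],None,fx=2,fy=2)); return o
o=view(.022,'pics/rect.png'); 
g=o.astype(int).sum(2)
print('along x (rows 80-120)'); pr=g[75:125].mean(0); print([(i-200,int(pr[i])) for i in list(range(0,75,2))+list(range(320,385,2))])
pr=g[:,150:230].mean(1); print([(i-100,int(pr[i])) for i in list(range(10,50,2))+list(range(150,192,2))])
E
```

```text
along x (rows 80-120)
[(-200, 314), (-198, 316), (-196, 317), (-194, 317), (-192, 317), (-190, 316), (-188, 316), (-186, 312), (-184, 291), (-182, 246), (-180, 195), (-178, 153), (-176, 128), (-174, 121), (-172, 122), (-170, 121), (-168, 108), (-166, 104), (-164, 119), (-162, 126), (-160, 126), (-158, 126), (-156, 124), (-154, 125), (-152, 123), (-150, 126), (-148, 129), (-146, 129), (-144, 127), (-142, 125), (-140, 127), (-138, 129), (-136, 131), (-134, 129), (-132, 122), (-130, 121), (-128, 153), (-126, 229), (120, 395), (122, 360), (124, 287), (126, 201), (128, 145), (130, 131), (132, 131), (134, 127), (136, 114), (138, 91), (140, 69), (142, 60), (144, 75), (146, 103), (148, 130), (150, 176), (152, 231), (154, 272), (156, 289), (158, 295), (160, 300), (162, 301), (164, 301), (166, 304), (168, 308), (170, 309), (172, 312), (174, 317), (176, 317), (178, 316), (180, 316), (182, 314), (184, 312)]
[(-90, 285), (-88, 286), (-86, 285), (-84, 286), (-82, 287), (-80, 288), (-78, 287), (-76, 286), (-74, 280), (-72, 250), (-70, 196), (-68, 150), (-66, 123), (-64, 130), (-62, 194), (-60, 294), (-58, 368), (-56, 394), (-54, 394), (-52, 387), (50, 371), (52, 370), (54, 374), (56, 385), (58, 391), (60, 372), (62, 307), (64, 216), (66, 151), (68, 126), (70, 115), (72, 118), (74, 134), (76, 146), (78, 162), (80, 198), (82, 251), (84, 288), (86, 296), (88, 297), (90, 297)]
```

View pics/rect.png

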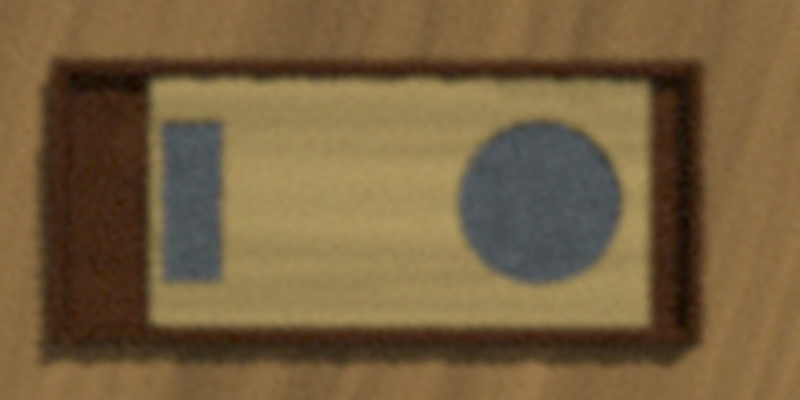

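```bash
cat >> h.py <<'E'
from scipy.spatial.transform import Rotation as Ro, Slerp
def plan(pos,yaw,n,g,note=''):
    from station import status
    s=status.read_state(); p0=np.array(s['ee_pos']); R0=Ro.from_matrix(s['orientation'])
    a=np.radians(yaw); z=np.array([np.cos(a),np.sin(a),0]); x=np.array([0,0,-1.]); R1=Ro.from_matrix(np.c_[x,np.cross(z,x),z])
    sl=Slerp([0,1],Ro.concatenate([R0,R1])); fr=np.linspace(0,1,n+1); rows=[]
    for i in range(n):
        A,B=sl(fr[i]),sl(fr[i+1]); d=A.inv().apply((np.array(pos)-p0)/n)*1000; w=np.degrees((A.inv()*B).as_rotvec())
        rows.append([[float(v) for v in np.round(d,1)],[float(v) for v in np.round(w,1)],g])
    print('t',round(s['time_s'],2),'pos',p0.round(4),'force',np.round(s['ft_force'],2),'w',round(s['width'],3)); 
    for r in rows: print(r)
E
python3 -c "
from h import *
plan([.569,-.278,.17],-18.5,10,70)"
```

```text
t 0.3 pos [ 0.2206 -0.5845  0.2308] force [ 1.1   0.51 -0.6 ] w 1.0
[[6.1, 43.4, -16.4], [-5.1, -0.0, -0.0], 70]
[[6.1, 44.7, -12.5], [-5.1, -0.0, -0.0], 70]
[[6.1, 45.6, -8.5], [-5.1, -0.0, -0.0], 70]
[[6.1, 46.2, -4.4], [-5.1, -0.0, -0.0], 70]
[[6.1, 46.4, -0.3], [-5.1, -0.0, -0.0], 70]
[[6.1, 46.2, 3.8], [-5.1, -0.0, -0.0], 70]
[[6.1, 45.7, 7.9], [-5.1, -0.0, -0.0], 70]
[[6.1, 44.8, 11.9], [-5.1, -0.0, -0.0], 70]
[[6.1, 43.6, 15.9], [-5.1, -0.0, -0.0], 70]
[[6.1, 42.0, 19.7], [-5.1, -0.0, -0.0], 70]
```

drive_tool --deltas '[[[6,43,-16],[-5,0,0],70],[[6,45,-12],[-5,0,0],70],[[6,46,-8],[-5,0,0],70],[[6,46,-4],[-5,0,0],70],[[6,46,0],[-5,0,0],70],[[6,46,4],[-5,0,0],70],[[6,46,8],[-5,0,0],70],[[6,45,12],[-5,0,0],70]]'

```text
time_s: 1.3
ee_pos: [0.5058, -0.3371, 0.1823]
orientation: [[0.002, 0.476, 0.879], [-0.004, 0.879, -0.476], [-1.0, -0.002, 0.003]]
ft_force: [-0.1, -0.2, 0.5]
width: 0.699
```

```bash
python3 -c "
from h import *
plan([.569,-.278,.14],-18.5,3,70)"
```

```text
t 1.3 pos [ 0.5058 -0.3371  0.1823] force [-0.07 -0.19  0.46] w 0.699
[[14.1, 27.4, 9.1], [-3.3, 0.1, 0.1], 70]
[[14.1, 26.8, 10.7], [-3.3, 0.1, 0.1], 70]
[[14.1, 26.1, 12.2], [-3.3, 0.1, 0.1], 70]
```

drive_tool --deltas '[[[14,27,9],[-3.3,0,0],70],[[14,27,11],[-3.3,0,0],70],[[14,26,12],[-3.3,0,0],70],[[0,0,0],[0,0,0],70]]'

```text
time_s: 1.8
ee_pos: [0.5727, -0.273, 0.1385]
orientation: [[0.002, 0.307, 0.952], [-0.004, 0.952, -0.307], [-1.0, -0.003, 0.003]]
ft_force: [0.0, -0.1, -0.2]
width: 0.7
```

```bash
cat > wr.py <<'E'
from h import *
from station import status,cams,cut_out
import sys
p=cams.camera_params('wrist'); im,d=cams.snapshot('wrist'); cv2.imwrite(sys.argv[1],im[:,:,::-1]); np.savez('wr.npz',im=im,d=d,**{k:np.array(v) for k,v in p.items()})
print(status.read_state()['ee_pos'])
E
python3 wr.py pics/w1.png
```

```text
[ 0.57259957 -0.27419611  0.13938076]
```

View pics/w1.png

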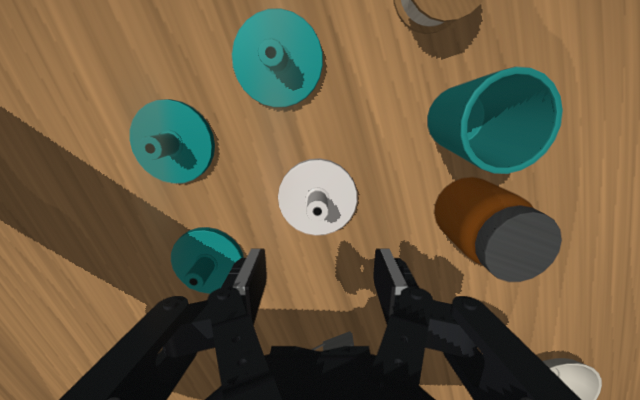

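The wrist view shows the white weight at (317,197), with its tube top at (317,211) centred between the jaws. The turquoise discs are well clear of it.

```bash
python3 -c "
from h import *
f=np.load('wr.npz'); p={k:f[k] for k in ['fx','fy','cx','cy','k1','rvec','tvec']}
hsv=cv2.cvtColor(f['im'],cv2.COLOR_RGB2HSV).astype(int)
m=((hsv[...,1]<50)&(hsv[...,2]>90)).astype(np.uint8); k,l,st,c=cv2.connectedComponentsWithStats(m); i=l[185,300]; print(st[i])
h=cv2.convexHull(np.argwhere(l==i)[:,::-1].astype(np.int32))[:,0]
P=bp(p,h,.0095); print(P.min(0),P.max(0),cv2.minEnclosingCircle((P[:,:2]*1000).astype(np.float32)))
print('tube',bp(p,[317,211],.044))
plan([.569,-.278,.018],-18.5,4,70)"
```

```text
[ 278  159   79   76 4634]
[ 0.52922781 -0.3179182   0.0095    ] [ 0.60872184 -0.23731119  0.0095    ] ((568.9613647460938, -277.6074523925781), 40.48246765136719)
tube [[ 0.56869912 -0.27855665  0.044     ]]
t 1.85 pos [ 0.5726 -0.2742  0.1394] force [ 0.65  0.19 -0.34] w 0.698
[[30.3, -1.1, -0.7], [0.1, 0.1, 0.1], 70]
[[30.3, -1.1, -0.7], [0.1, 0.1, 0.1], 70]
[[30.3, -1.1, -0.6], [0.1, 0.1, 0.1], 70]
[[30.3, -1.2, -0.6], [0.1, 0.1, 0.1], 70]
```

drive_tool --deltas '[[[25,-3,-2],[0,0,0],60],[[30,-1.6,-0.5],[0,0,0],60],[[30,0,0],[0,0,0],60],[[20,0,0],[0,0,0],60],[[0,0,0],[0,0,0],60]]'

```text
time_s: 2.48
ee_pos: [0.5695, -0.2855, 0.0371]
orientation: [[0.009, 0.315, 0.949], [-0.012, 0.949, -0.315], [-1.0, -0.008, 0.012]]
ft_force: [-0.8, 0.6, 0.8]
width: 0.6
```

```bash
python3 -c "
from h import *
plan([.569,-.278,.016],-18.5,2,60)"; python3 wr.py pics/w2.png
```

```text
t 2.48 pos [ 0.5695 -0.2855  0.0371] force [-0.81  0.56  0.79] w 0.6
[[10.5, 3.5, -1.6], [0.1, 0.3, 0.2], 60]
[[10.5, 3.5, -1.5], [0.1, 0.3, 0.2], 60]
[ 0.57044465 -0.28598875  0.03834209]
```

View pics/w2.png

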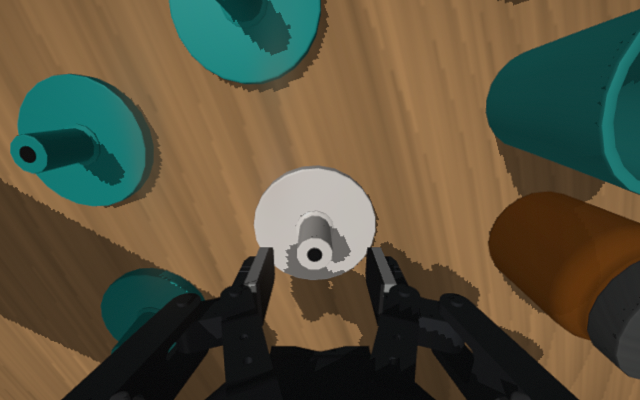

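The tube is between the pads at (315,253). It's about 7 mm off along tool y, so I'll correct that and then descend.

drive_tool --deltas '[[[4,5,-1.5],[0,0.4,0.4],60],[[8,3,-1.5],[0,0.3,0.3],60],[[0,0,0],[0,0,0],60]]'

```text
time_s: 2.9
ee_pos: [0.5725, -0.2786, 0.0292]
orientation: [[0.008, 0.315, 0.949], [0.0, 0.949, -0.315], [-1.0, 0.003, 0.007]]
ft_force: [-0.8, 0.1, -0.3]
width: 0.601
```

```bash
python3 -c "
from h import *
plan([.569,-.278,.016],-18.5,2,60)"; python3 wr.py pics/w3.png;python3 -c "
from h import *
plan([.569,-.278,.016],-18.5,2,60)"
```

```text
t 2.9 pos [ 0.5725 -0.2786  0.0292] force [-0.79  0.07 -0.26] w 0.601
[[6.6, -0.3, -1.8], [0.1, 0.2, -0.1], 60]
[[6.6, -0.3, -1.8], [0.1, 0.2, -0.1], 60]
[ 0.57302856 -0.27888825  0.02973885]
t 2.95 pos [ 0.573  -0.2789  0.0297] force [-0.55  0.7   0.22] w 0.601
[[6.9, -0.2, -2.1], [0.1, 0.2, -0.1], 60]
[[6.9, -0.2, -2.1], [0.1, 0.2, -0.1], 60]
```

drive_tool --deltas '[[[7,0,-2],[0,0.2,-0.1],60],[[6,0,-2],[0,0.2,0],60],[[0,0,0],[0,0,0],60]]'

```text
time_s: 3.32
ee_pos: [0.5693, -0.2775, 0.0162]
orientation: [[0.001, 0.314, 0.949], [-0.0, 0.949, -0.314], [-1.0, 0.0, 0.001]]
ft_force: [-0.8, 0.4, 0.6]
width: 0.602
```

```bash
python3 wr.py pics/w4.png;python3 -c "
from h import *
plan([.569,-.278,.016],-18.5,1,60)"
```

```text
[ 0.5695048  -0.27766787  0.01642973]
t 3.38 pos [ 0.5695 -0.2777  0.0164] force [ 0.49 -0.66  0.5 ] w 0.6
[[0.4, -0.5, -0.4], [0.2, 0.1, -0.0], 60]
```

View pics/w4.png

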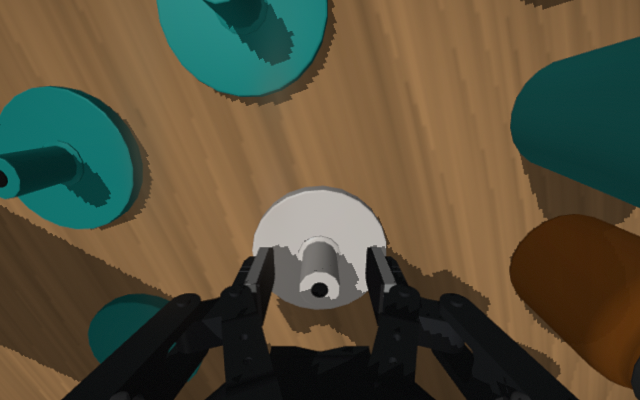

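The tube is centred between the pads at (319,290), so I'm closing.

drive_tool --deltas '[[[0,0,0],[0,0,0],15],[[0,0,0],[0,0,0],15],[[0,0,0],[0,0,0],15],[[0,0,0],[0,0,0],15],[[0,0,0],[0,0,0],15]]'

```text
time_s: 4.0
ee_pos: [0.5698, -0.2779, 0.0168]
orientation: [[0.002, 0.314, 0.949], [-0.001, 0.949, -0.314], [-1.0, -0.0, 0.002]]
ft_force: [0.4, -0.1, -0.0]
width: 0.211
```

```bash
python3 wr.py pics/w5.png;python3 -c "
from h import *
plan([.569,-.278,.1],-18.5,2,15)"
```

```text
[ 0.56976341 -0.27790511  0.01681133]
t 4.05 pos [ 0.5698 -0.2779  0.0168] force [ 0.1   0.31 -0.65] w 0.212
[[-41.6, -0.2, -0.2], [0.1, 0.1, 0.0], 15]
[[-41.6, -0.2, -0.3], [0.1, 0.1, 0.0], 15]
```

View pics/w5.png

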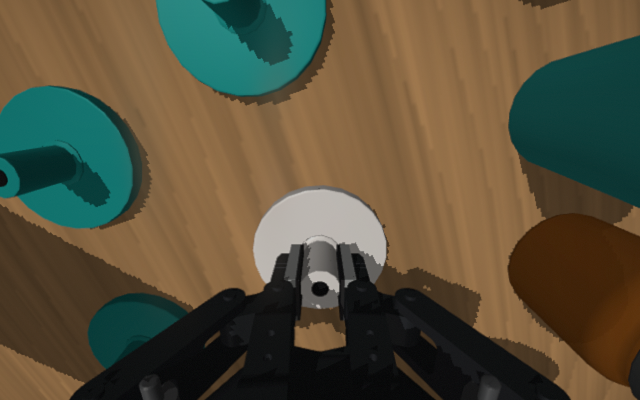

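drive_tool --deltas '[[[-20,0,0],[0,0,0],15],[[-40,0,0],[0,0,0],15],[[-45,0,0],[0,0,0],15],[[0,0,0],[0,0,0],15]]'

```text
time_s: 4.55
ee_pos: [0.5693, -0.2776, 0.127]
orientation: [[0.002, 0.314, 0.949], [-0.001, 0.949, -0.314], [-1.0, -0.0, 0.002]]
ft_force: [-0.4, 0.5, -1.2]
width: 0.211
```

```bash
python3 wr.py pics/w6.png;python3 -c "
from h import *
plan([.578,.128,.11],-18.5,9,15)"
```

```text
[ 0.56745166 -0.276535    0.12423379]
t 4.6 pos [ 0.5675 -0.2765  0.1242] force [-0.3   0.64 -2.08] w 0.214
[[1.7, 43.0, -13.0], [0.0, -0.0, -0.0], 15]
[[1.7, 43.0, -13.0], [0.0, -0.0, -0.0], 15]
[[1.7, 43.0, -13.0], [0.0, -0.0, -0.0], 15]
[[1.6, 43.0, -13.1], [0.0, -0.0, -0.0], 15]
[[1.6, 43.0, -13.1], [0.0, -0.0, -0.0], 15]
[[1.6, 43.0, -13.1], [0.0, -0.0, -0.0], 15]
[[1.6, 43.0, -13.1], [0.0, -0.0, -0.0], 15]
[[1.6, 43.0, -13.1], [0.0, -0.0, -0.0], 15]
[[1.6, 43.0, -13.1], [0.0, -0.0, -0.0], 15]
```

View pics/w6.png

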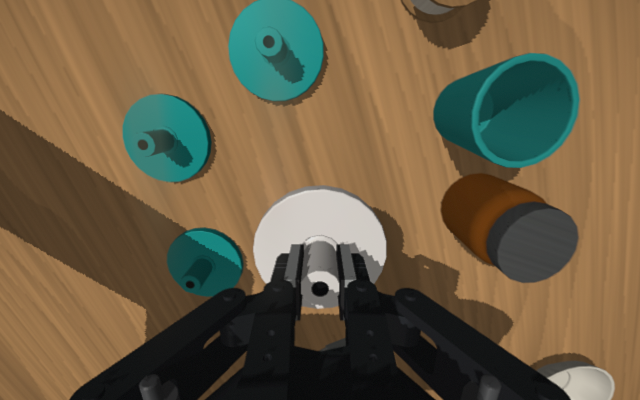

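The weight is held at (320,245) and lifted. Next I'll carry it over to the tray.

drive_tool --deltas '[[[0,30,-9],[0,0,0],15],[[0,43,-13],[0,0,0],15],[[0,43,-13],[0,0,0],15],[[0,43,-13],[0,0,0],15],[[0,43,-13],[0,0,0],15],[[0,43,-13],[0,0,0],15],[[0,43,-13],[0,0,0],15],[[0,43,-13],[0,0,0],15]]'

```text
time_s: 5.6
ee_pos: [0.5658, 0.0782, 0.1118]
orientation: [[-0.027, 0.322, 0.946], [0.008, 0.947, -0.322], [-1.0, -0.002, -0.028]]
ft_force: [-0.6, -0.2, -1.5]
width: 0.213
```

```bash
python3 -c "
from h import *
plan([.578,.128,.07],-18.5,3,15)"
```

```text
t 5.6 pos [0.5658 0.0782 0.1118] force [-0.61 -0.2  -1.49] w 0.213
[[13.9, 17.0, -1.1], [-0.1, -0.5, 0.0], 15]
[[13.9, 17.0, -1.2], [-0.1, -0.5, 0.0], 15]
[[13.9, 17.0, -1.3], [-0.1, -0.5, 0.0], 15]
```

drive_tool --deltas '[[[8,17,-1],[0,-0.6,0],15],[[12,17,-1],[0,-0.5,0],15],[[12,15,-1],[0,-0.5,0],15],[[0,0,0],[0,0,0],15],[[0,0,0],[0,0,0],15]]'

```text
time_s: 6.22
ee_pos: [0.5744, 0.128, 0.0723]
orientation: [[-0.009, 0.319, 0.948], [-0.004, 0.948, -0.319], [-1.0, -0.007, -0.007]]
ft_force: [0.5, -0.3, -2.3]
width: 0.214
```

```bash
python3 -c "
from h import *
plan([.578,.128,.06],-18.5,1,15)
from station import cams
im,d=cams.snapshot('top');cv2.imwrite('pics/top1.png',cv2.resize(im[130:300,210:410,::-1],None,fx=3,fy=3))"; python3 wr.py pics/w7.png
```

```text
t 6.22 pos [0.5744 0.128  0.0723] force [ 0.47 -0.34 -2.33] w 0.214
[[12.3, 1.2, 3.5], [-0.1, -0.4, 0.4], 15]
[0.57438705 0.1279087  0.07260996]
```

View pics/w7.png

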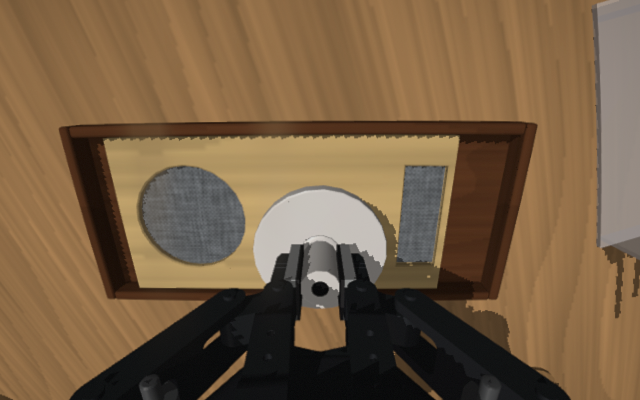

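View pics/top1.png

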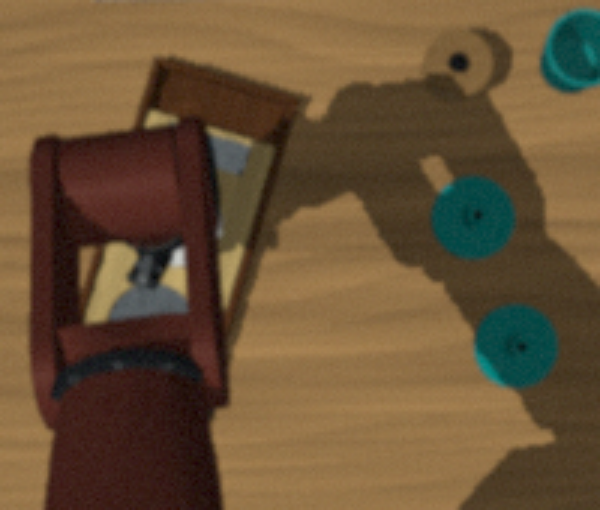

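The wrist view shows the recess at (191,215), the slot at (422,215) and the weight hanging between them. I'll measure the tray in this view.

```bash
python3 -c "
from h import *
f=np.load('wr.npz'); p={k:f[k] for k in ['fx','fy','cx','cy','k1','rvec','tvec']}
im=f['im']; hsv=cv2.cvtColor(im,cv2.COLOR_RGB2HSV).astype(int)
m=((hsv[...,1]<70)&(hsv[...,2]<170)).astype(np.uint8); m=cv2.morphologyEx(m,cv2.MORPH_CLOSE,np.ones((3,3)));k,l,st,c=cv2.connectedComponentsWithStats(m)
i=l[215,191]; print(st[i]); h=cv2.findContours((l==i).astype(np.uint8),0,1)[0][0][:,0]
P=bp(p,h,.016)*1000; print('recess',cv2.fitEllipse(P[:,:2].astype(np.float32)),cv2.minEnclosingCircle(P[:,:2].astype(np.float32)))
# tray outer rim corners (top face z 22): approx px
for z,q in ((22,[[60,128],[536,123]]),(22,[[108,298],[494,299]]),(16,[[106,138],[460,136]])):
  X=bp(p,q,z/1000)*1000; d=X[0]-X[1]; print(X.round(1),np.linalg.norm(d),np.degrees(np.arctan2(d[1],d[0])),X.mean(0))
i=l[215,422]; h=np.argwhere(l==i)[:,::-1]; P=bp(p,h,.016)*1000; print('slot',cv2.minAreaRect(P[:,:2].astype(np.float32)))
"
python3 - <<'E'
import cv2
a=cv2.imread('pics/w7.png')[110:310,50:550]; cv2.imwrite('pics/w7c.png',cv2.resize(a,None,fx=1.6,fy=1.6))
E
```

```text
[ 142  166  103   98 7804]
recess ((481.8534240722656, 160.98110961914062), (79.01342010498047, 80.17084503173828), 13.980801582336426) ((482.08441162109375, 161.09735107421875), 40.47457504272461)
[[425.5 252.5  22. ]
 [735.5 151.1  22. ]] 326.0938103636712 161.89660421418924 [580.49508397 201.78646103  22.        ]
[[380.6 119.1  22. ]
 [689.8  16.8  22. ]] 325.6859134949857 161.68277783808935 [535.23057888  67.96620694  22.        ]
[[449.2 236.1  16. ]
 [686.7 157.1  16. ]] 250.28991676321496 161.61078034599174 [567.9115893  196.60199245  16.        ]
slot ((646.70947265625, 107.04859924316406), (77.75349426269531, 28.980867385864258), 71.77700805664062)
```

```bash
python3 -c "
from h import *
plan([.575,.1303,.042],-18.2,2,15)"
```

```text
t 6.33 pos [0.5744 0.1279 0.0726] force [ 0.07 -0.4  -1.66] w 0.21
[[15.3, 1.3, 0.0], [-0.2, -0.2, 0.2], 15]
[[15.3, 1.3, -0.0], [-0.2, -0.2, 0.2], 15]
```

drive_tool --deltas '[[[14,1.5,0],[-0.2,-0.2,0.2],15],[[14,1.5,0],[-0.2,-0.2,0.2],15],[[0,0,0],[0,0,0],15],[[0,0,0],[0,0,0],15]]'

```text
time_s: 6.82
ee_pos: [0.5757, 0.1295, 0.0431]
orientation: [[0.002, 0.315, 0.949], [0.001, 0.949, -0.315], [-1.0, 0.001, 0.001]]
ft_force: [-0.2, -0.1, -1.5]
width: 0.211
```

```bash
python3 -c "
from h import *
plan([.575,.1303,.036],-18.2,2,15)
from station import status; print(status.read_state()['orientation'].round(4))"
```

```text
t 6.83 pos [0.5757 0.1295 0.0431] force [-0.18 -0.11 -1.45] w 0.211
[[3.6, 0.3, -0.5], [-0.1, 0.0, -0.0], 15]
[[3.6, 0.3, -0.5], [-0.1, 0.0, -0.0], 15]
[[ 1.600e-03  3.145e-01  9.492e-01]
 [ 6.000e-04  9.492e-01 -3.145e-01]
 [-1.000e+00  1.100e-03  1.300e-03]]
```

drive_tool --deltas '[[[4,0.5,-0.5],[0,0,0],15],[[3,0.5,-0.5],[0,0,0],15],[[0,0,0],[0,0,0],15],[[0,0,0],[0,0,0],15]]'

```text
time_s: 7.32
ee_pos: [0.5757, 0.1311, 0.0364]
orientation: [[0.003, 0.314, 0.949], [0.001, 0.949, -0.314], [-1.0, 0.002, 0.003]]
ft_force: [-0.1, -0.4, -1.3]
width: 0.213
```

```bash
python3 -c "
from h import *
plan([.575,.1303,.033],-18.2,1,15)
from station import status; print(status.read_state()['orientation'].round(4))"
```

```text
t 7.33 pos [0.5757 0.1311 0.0364] force [-0.08 -0.36 -1.3 ] w 0.213
[[3.4, -0.9, -0.4], [-0.1, 0.2, -0.1], 15]
[[ 3.000e-03  3.143e-01  9.493e-01]
 [ 7.000e-04  9.493e-01 -3.143e-01]
 [-1.000e+00  1.700e-03  2.600e-03]]
```

drive_tool --deltas '[[[1.5,-0.5,0],[0,0.1,0],15],[[0,0,0],[0,0,0],15],[[1,0,0],[0,0.1,0],15],[[0,0,0],[0,0,0],15]]'

```text
time_s: 7.82
ee_pos: [0.5759, 0.1305, 0.0341]
orientation: [[0.0, 0.314, 0.949], [0.002, 0.949, -0.314], [-1.0, 0.002, -0.0]]
ft_force: [-0.0, -0.1, -1.9]
width: 0.21
```

drive_tool --deltas '[[[0.7,0,0],[0,0,0],15],[[0,0,0],[0,0,0],15]]'

```text
time_s: 8.07
ee_pos: [0.5759, 0.1306, 0.0334]
orientation: [[0.0, 0.314, 0.949], [0.002, 0.949, -0.314], [-1.0, 0.002, -0.0]]
ft_force: [-0.3, -0.0, -2.2]
width: 0.213
```

drive_tool --deltas '[[[0.5,0,0],[0,0,0],15],[[0,0,0],[0,0,0],15]]'

```text
time_s: 8.32
ee_pos: [0.5759, 0.1305, 0.0329]
orientation: [[0.0, 0.314, 0.949], [0.002, 0.949, -0.314], [-1.0, 0.002, -0.0]]
ft_force: [-0.3, -0.4, -2.4]
width: 0.21
```

drive_tool --deltas '[[[0.4,0,0],[0,0,0],15],[[0,0,0],[0,0,0],15]]'

```text
time_s: 8.57
ee_pos: [0.576, 0.1306, 0.0329]
orientation: [[0.0, 0.314, 0.949], [0.002, 0.949, -0.314], [-1.0, 0.002, -0.0]]
ft_force: [-0.3, 0.1, -1.2]
width: 0.212
```

drive_tool --deltas '[[[0.4,0,0],[0,0,0],15],[[0,0,0],[0,0,0],15]]'

```text
time_s: 8.82
ee_pos: [0.5761, 0.1307, 0.0328]
orientation: [[0.0, 0.314, 0.949], [0.002, 0.949, -0.314], [-1.0, 0.002, -0.0]]
ft_force: [-0.9, 0.2, -2.4]
width: 0.213
```

drive_tool --deltas '[[[0.5,0,0],[0,0,0],15],[[0.5,0,0],[0,0,0],15]]'

```text
time_s: 9.07
ee_pos: [0.5761, 0.1307, 0.0327]
orientation: [[-0.0, 0.314, 0.949], [0.002, 0.949, -0.314], [-1.0, 0.002, -0.001]]
ft_force: [-3.2, 0.3, 5.4]
width: 0.213
```

```bash
python3 wr.py pics/w8.png;python3 -c "
from h import *
plan([.575,.1303,.033],-18.2,1,15)"
```

```text
[0.57609955 0.13069214 0.03273573]
t 9.12 pos [0.5761 0.1307 0.0327] force [-3.18 -0.28  4.97] w 0.218
[[-0.3, -0.7, -0.9], [-0.1, -0.0, -0.1], 15]
```

View pics/w8.png

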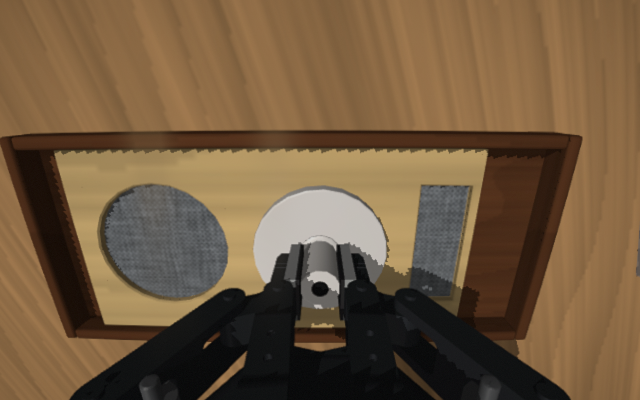

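```bash
cat > meas.py <<'E'
from h import *
f=np.load('wr.npz'); p={k:f[k] for k in ['fx','fy','cx','cy','k1','rvec','tvec']}
hsv=cv2.cvtColor(f['im'],cv2.COLOR_RGB2HSV).astype(int)
import sys
rx,ry,wx,wy=map(int,sys.argv[1:5]); zt=float(sys.argv[5]) if len(sys.argv)>5 else .0255
def circ(m,pt,z):
    k,l,st,c=cv2.connectedComponentsWithStats(m.astype(np.uint8)); i=l[pt[1],pt[0]]
    h=cv2.convexHull(np.argwhere(l==i)[:,::-1].astype(np.int32)); P=bp(p,h[:,0],z)[:,:2]*1000
    return st[i],cv2.minEnclosingCircle(P.astype(np.float32)),P
ex=np.array([-.950,.312]); ey=np.array([-.312,-.950])
W=circ((hsv[...,1]<50)&(hsv[...,2]>90)&((hsv[...,2]>140)|(hsv[...,1]<20)),(wx,wy),zt)
print('weight',W[0],W[1])
if rx>0:
    Rr=circ((hsv[...,1]<90)&(hsv[...,2]<150)&(hsv[...,0]>60),(rx,ry),.016); print('recess',Rr[0],Rr[1])
    d=np.array(W[1][0])-np.array(Rr[1][0]); print('weight-recess tray xy',d@ex,d@ey)
d=np.array(W[1][0])-[482,160.8]; print('vs fixed',d@ex,d@ey)
E
python3 meas.py 163 240 300 220
```

```text
weight [ 253  187  133  122 9052] ((575.8621215820312, 130.5406036376953), 40.81293869018555)
recess [     0      0    640    400 213569] ((546.5639038085938, 42.75864791870117), 285.399658203125)
weight-recess tray xy -0.445336700439451 -92.53390187835693
vs fixed -98.60994716796874 -0.5385553894042857
```

drive_tool --deltas '[[[0,0,0],[0,0,0],15],[[0,0,0],[0,0,0],32],[[0,0,0],[0,0,0],32],[[0,0,0],[0,0,0],32],[[0,0,0],[0,0,0],32]]'

```text
time_s: 9.75
ee_pos: [0.577, 0.1307, 0.0321]
orientation: [[0.002, 0.314, 0.949], [0.002, 0.949, -0.314], [-1.0, 0.003, 0.002]]
ft_force: [-0.3, 0.9, -0.5]
width: 0.321
```

```bash
python3 wr.py pics/w9.png; python3 meas.py 163 240 300 220;python3 -c "
from h import *
plan([.575,.1303,.033],-18.2,1,15)"
```

```text
[0.57703836 0.13064576 0.03213016]
weight [ 252  187  133  123 9288] ((576.077880859375, 130.59996032714844), 40.89326858520508)
recess [     0      0    640    400 214457] ((549.1677856445312, 43.56007766723633), 284.12689208984375)
weight-recess tray xy 1.5918529357910156 -91.08383823394774
vs fixed -98.79639919433593 -0.6622611389160069
t 9.8 pos [0.577  0.1306 0.0321] force [ 0.12 -0.31 -0.26] w 0.32
[[-0.9, -1.0, -1.8], [-0.1, 0.1, -0.2], 15]
```

View pics/w9.png

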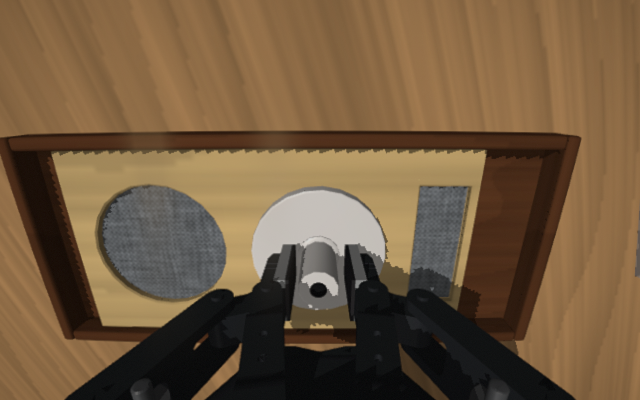

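drive_tool --deltas '[[[1,0,-3],[0,0,0],32],[[1,0,-4],[0,0,0],32],[[0,0,-5],[0,0,0],32],[[0,0,-5],[0,0,0],32],[[0,0,-5],[0,0,0],32],[[0,0,-5],[0,0,0],32],[[0,0,-5],[0,0,0],32],[[0,0,0],[0,0,0],32]]'

```text
time_s: 10.8
ee_pos: [0.5452, 0.1415, 0.0304]
orientation: [[0.005, 0.314, 0.949], [0.002, 0.949, -0.314], [-1.0, 0.003, 0.004]]
ft_force: [0.1, -0.3, 0.4]
width: 0.322
```

```bash
python3 wr.py pics/w10.png; python3 meas.py 0 0 300 220;python3 -c "
from h import *
plan([.482,.1608,.031],-18.2,14,32)" | head -2
```

```text
[0.54527275 0.1414155  0.0303706 ]
weight [  151   187   242   124 14232] ((519.8666381835938, 153.5015869140625), 71.59102630615234)
vs fixed -38.250411157226566 -4.880898681640614
t 10.85 pos [0.5453 0.1414 0.0304] force [ 0.91  0.83 -0.11] w 0.322
[[-0.1, -0.1, -4.7], [-0.0, 0.0, -0.0], 32]
```

View pics/w10.png

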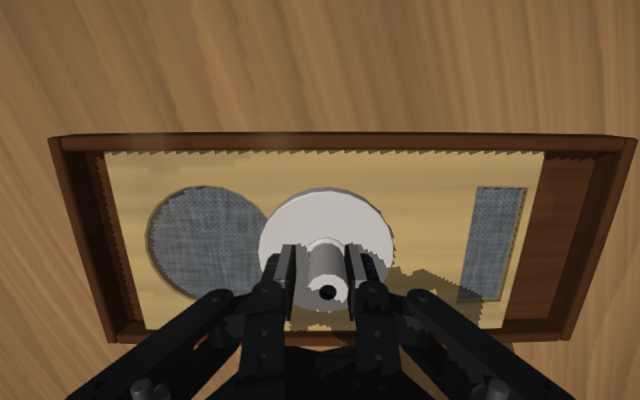

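drive_tool --deltas '[[[0,0,-4],[0,0,0],32],[[0,0,-5],[0,0.1,0],32],[[0,0,-5],[0,0.1,0],32],[[0,0,-5],[0,0,0],32],[[0,0,-5],[0,0,0],32],[[0,0,-5],[0,0,0],32],[[0,0,-5],[0,0,0],32],[[0,0,0],[0,0,0],32]]'

```text
time_s: 11.85
ee_pos: [0.5111, 0.1528, 0.0305]
orientation: [[0.002, 0.314, 0.949], [0.003, 0.949, -0.314], [-1.0, 0.004, 0.001]]
ft_force: [-0.4, 0.7, -0.1]
width: 0.32
```

```bash
python3 wr.py pics/w11.png;python3 -c "
from h import *
plan([.482,.1608,.031],-18.2,6,32)" | head -2
```

```text
[0.51119961 0.15276455 0.03045681]
t 11.9 pos [0.5112 0.1528 0.0305] force [-0.78 -0.39  0.12] w 0.32
[[-0.1, -0.3, -5.0], [-0.0, 0.0, -0.0], 32]
```

View pics/w11.png

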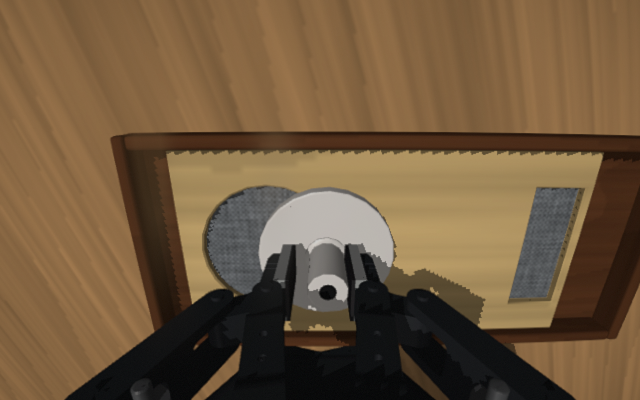

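drive_tool --deltas '[[[0,0,-4],[0,0,0],32],[[0,0,-4],[0,0,0],32],[[0,0,-4],[0,0,0],32],[[0,0,-4],[0,0,0],32],[[0,0,-4],[0,0,0],32],[[0,0,-3],[0,0,0],32],[[0,0,-3],[0,0,0],32],[[0,0,0],[0,0,0],32]]'

```text
time_s: 12.9
ee_pos: [0.4848, 0.1612, 0.0304]
orientation: [[0.002, 0.314, 0.949], [0.003, 0.949, -0.314], [-1.0, 0.003, 0.001]]
ft_force: [0.3, -1.4, 0.2]
width: 0.321
```

```bash
python3 wr.py pics/w12.png; python3 meas.py 0 0 300 220;python3 -c "
from h import *
plan([.482,.1608,.031],-18.2,1,32)" | head -2
```

```text
[0.4849137  0.16121441 0.03039133]
weight [ 253  187  143  122 9699] ((487.50811767578125, 161.51202392578125), 43.33230972290039)
vs fixed -5.010560327148441 -2.3949554443359267
t 12.95 pos [0.4849 0.1612 0.0304] force [ 0.8   0.14 -0.24] w 0.32
[[-0.6, -1.3, -2.6], [-0.1, 0.0, -0.2], 32]
```

View pics/w12.png

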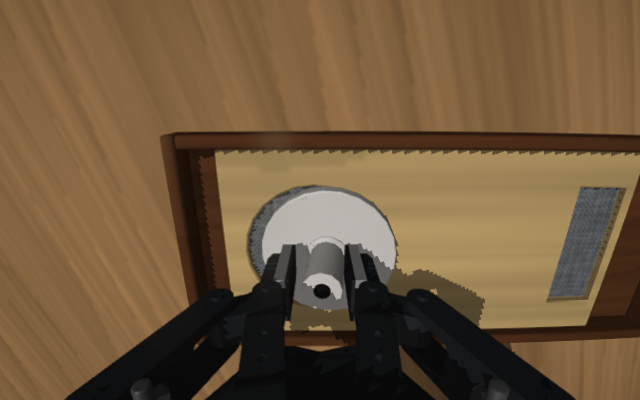

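The front edge has dipped, with a felt crescent showing on the left at (255,235), and about 5 mm remain. I'll finish in small steps.

drive_tool --deltas '[[[0,0,-2],[0,0,0],32],[[0,0,-2],[0,0,0],32],[[0,0,-1.5],[0,0,0],32],[[0,0,0],[0,0,0],32]]'

```text
time_s: 13.45
ee_pos: [0.4794, 0.1631, 0.0303]
orientation: [[0.001, 0.314, 0.949], [0.003, 0.949, -0.314], [-1.0, 0.003, 0.0]]
ft_force: [1.3, -1.2, 0.0]
width: 0.321
```

```bash
python3 wr.py pics/w13.png; python3 meas.py 0 0 300 220;python3 -c "
from h import *
plan([.482,.1608,.031],-18.2,1,32)" | head -2
```

```text
[0.47936837 0.16304262 0.03025256]
weight [ 260  186  135  121 9277] ((483.9607238769531, 163.5980987548828), 40.62052536010742)
vs fixed -0.9896808715820347 -3.269939666748036
t 13.5 pos [0.4794 0.163  0.0303] force [ 0.39 -0.48 -0.33] w 0.319
[[-0.8, -1.3, 3.2], [-0.1, 0.0, -0.2], 32]
```

View pics/w13.png

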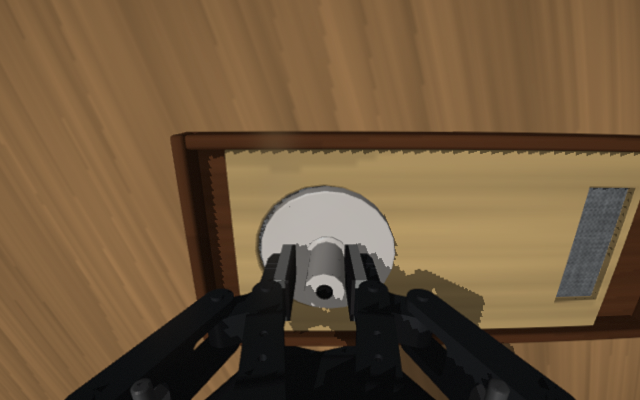

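```bash
cat > dep.py <<'E'
from h import *
import sys
f=np.load('wr.npz'); p={k:f[k] for k in ['fx','fy','cx','cy','k1','rvec','tvec']}; d=f['d']
hsv=cv2.cvtColor(f['im'],cv2.COLOR_RGB2HSV).astype(int)
R=cv2.Rodrigues(p['rvec'])[0]
def pts(m):
    v,u=np.nonzero(m&(d>0)); q=(np.c_[u,v]-[p['cx'],p['cy']])/[p['fx'],p['fy']]; s=q.copy()
    for _ in range(8): s=q/(1+p['k1']*(s**2).sum(1,keepdims=True))
    return (np.c_[s,np.ones(len(s))]*d[v,u][:,None]-p['tvec'])@R
x0,x1,y0,y1=map(int,sys.argv[1:5])
b=np.zeros(d.shape,bool); b[y0:y1,x0:x1]=1
W=pts(b&(hsv[...,1]<40)&(hsv[...,2]>140))
def fit(P):
    A=np.c_[P[:,:2]-P[:,:2].mean(0),np.ones(len(P))]; c=np.linalg.lstsq(A,P[:,2],rcond=None)[0]; r=P[:,2]-A@c; return c.round(4), r.std().round(5)
print('disc',len(W),fit(W)); b[:]=0; b[160:300,420:520]=1
b[170:250,430:540]=1
print('insert',fit(pts(b&(hsv[...,0]>15)&(hsv[...,2]>120)&(hsv[...,1]>70))))
E
python3 dep.py 280 380 195 235
```

```text
disc 3620 (array([0.0698, 0.0156, 0.0264]), np.float64(0.00058))
insert (array([-0.0001,  0.0004,  0.0179]), np.float64(0.00059))
```

```bash
cat > tilt.py <<'E'
from h import *
import sys
exec(open('dep.py').read().split("x0,x1")[0])
def run(tx,ty,z0,c0,pt=(300,220)):
    # plane of disc top: z=z0+tx*(x-c0x)+ty*(y-c0y)
    m=((hsv[...,1]<50)&(hsv[...,2]>60)&((hsv[...,2]>140)|(hsv[...,1]<25))).astype(np.uint8)
    k,l,st,c=cv2.connectedComponentsWithStats(m); i=l[pt[1],pt[0]]; h=cv2.convexHull(np.argwhere(l==i)[:,::-1].astype(np.int32))[:,0]
    A=bp(p,h,0.); B=bp(p,h,.05); D=B-A
    n=np.array([-tx,-ty,1.]); o=np.array([*c0,z0]); s=((o-A)@n)/(D@n); P=A+s[:,None]*D
    C,r=cv2.minEnclosingCircle((P[:,:2]*1000).astype(np.float32))
    ex=np.array([-.950,.312]); ey=np.array([-.312,-.950]); d=np.array(C)-[482,160.8]
    print('centre top',C,'r',r,'tray xy vs recess',d@ex,d@ey)
m2=((hsv[...,1]<90)&(hsv[...,2]<150)&(hsv[...,0]>60))
E
python3 - <<'E'
import sys; sys.argv=['x']
exec(open('tilt.py').read())
run(0.066,0.0,.0235,(.4825,.161))
run(0.0,0.0,.021,(.4825,.161))
E
python3 - <<'E'
import cv2
a=cv2.imread('pics/w13.png')[160:330,220:440]; cv2.imwrite('pics/w13c.png',cv2.resize(a,None,fx=3.5,fy=3.5,interpolation=cv2.INTER_CUBIC))
E
```

```text
centre top (482.85614013671875, 162.54759216308594) r 40.942543029785156 tray xy vs recess -0.26808437500000354 -1.9273282775878797
centre top (483.3101806640625, 161.23110961914062) r 42.12568283081055 tray xy vs recess -1.1101654296875036 -0.8183305053710829
```

View pics/w13c.png

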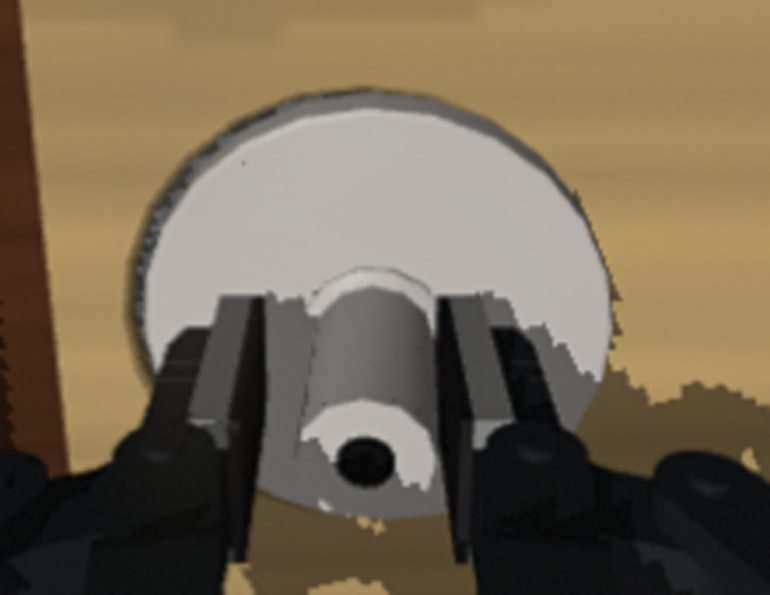

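Felt is still visible on the left and the disc is tilted about 0.07 rad, front edge down. It needs another 1–2 mm.

drive_tool --deltas '[[[0,0,-1.5],[0,0,0],32],[[0,0,0],[0,0,0],32]]'

```text
time_s: 13.75
ee_pos: [0.4778, 0.1636, 0.0302]
orientation: [[0.001, 0.315, 0.949], [0.003, 0.949, -0.315], [-1.0, 0.003, 0.0]]
ft_force: [0.3, 0.2, -0.4]
width: 0.319
```

```bash
python3 wr.py pics/w14.png; python3 dep.py 280 380 195 235
```

```text
[0.47787288 0.16357049 0.03025612]
disc 3700 (array([0.0001, 0.0024, 0.0228]), np.float64(0.0006))
insert (array([-0.0001,  0.0007,  0.0179]), np.float64(0.00059))
```

The weight has dropped. Its disc is flat, with its top 5 mm above the insert, so the underside is at 11 mm. I'll open and retreat straight up.

drive_tool --deltas '[[[0,0,0.5],[0,0,0],60],[[0,0,0.5],[0,0,0],60],[[0,0,0],[0,0,0],60],[[-10,0,0],[0,0,0],60],[[-30,0,0],[0,0,0],60],[[-40,0,0],[0,0,0],60],[[-40,0,0],[0,0,0],60],[[0,0,0],[0,0,0],60]]'

```text
time_s: 14.8
ee_pos: [0.4788, 0.1629, 0.1561]
orientation: [[0.001, 0.315, 0.949], [0.003, 0.949, -0.315], [-1.0, 0.004, 0.0]]
ft_force: [0.2, 0.1, -0.5]
width: 0.601
```

```bash
python3 wr.py pics/w15.png; python3 -c "
from station import cams,status
import cv2
print(status.read_state()['ft_force'])
im,d=cams.snapshot('side');cv2.imwrite('pics/side1.png',cv2.resize(im[150:340,220:460,::-1],None,fx=3,fy=3))"
```

```text
[0.47716091 0.16264172 0.1539321 ]
[-0.12559005  0.1539078   0.12176757]
```

View pics/w15.png

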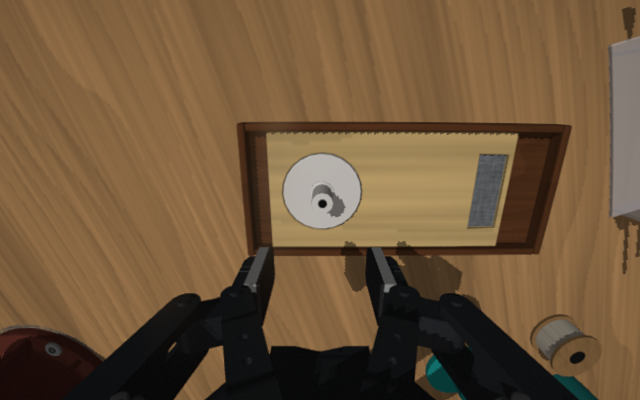

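View pics/side1.png

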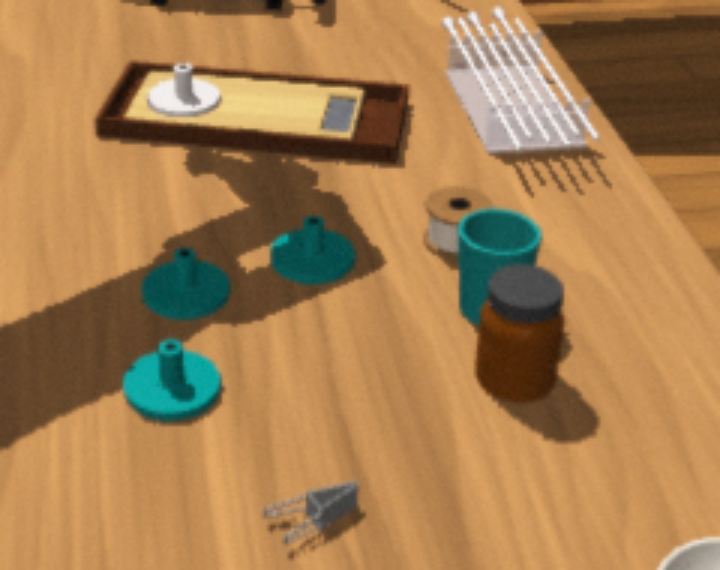

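The weight is seated in the recess at (322,191), and the gripper is clear. The bystanders are undisturbed. I'm handing in.

```bash
python3 -c "
from station import hand_in; print(hand_in())"
```

```text
the job is handed in; nothing more can be done
None
```

The white weight is in the round recess, sitting flat, and I handed the job in about 15 s into the 51 s limit. `hand_in()` reports no verdict.

**What I did:** I gripped the weight by its tube and set it down on the plain part of the insert, about 98 mm short of the recess. I then opened the jaws slightly and pushed it along with one finger until it dropped in. It first dipped its front edge by about 0.07 rad, and one more 1.5 mm nudge seated it. I opened the gripper and lifted straight up.

**Last checks:**
- **Seating:** the wrist depth picture showed the disc level within about 0.003 rad. Its top was 4.9 mm above the insert, which puts the underside at about 11 mm. The wrist depth reads about 2 mm high on the insert, so I compared the two surfaces rather than trusting the absolute height.
- **After release:** the final pictures showed the weight still seated in the recess, the gripper clear of it, and the jar, holder, spool and clip with no visible movement. Only part of the pump shows in the final crop, but the arm never went near it.
- **Force:** the most I saw at the wrist was about 6 N, during set-down.

**Disagreement:** while the disc was tilted, the sideways offset from the recess came out anywhere from 0.8 to 3.3 mm depending on the assumed plane. I did not measure it again once the weight was seated; the recess leaves only about 1.5 mm of play either way.

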